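Try out the refitted roller catch of a bench cupboard

ROBOT

A 6-joint arm with a two-finger parallel gripper is mounted at the origin on the work surface. World frame = base frame: x ahead of the robot, y to its left, z up, the work surface at z = 0. Lengths are in m, angles in rad, forces in N, time in s.
With the tool pointing down it reaches from about 0.375 to 0.975 m from the base axis. Payload 3.8 kg.
Tool frame: the origin (TCP) lies midway between the tips of the shut fingers; the grasp point (between the pads) lies 19 mm behind it; z points along the fingers, y is the line along which they close (so a half turn about z gives the same grasp; the last joint's range is limited). The gripper opens to 88 mm and grips with 3 to 60 N. Pads are 18 mm wide; open, the fingers measure 123 mm over their backs; the gripper's body (75 mm by 187 mm) begins 45 mm behind the grasp point.
Start: joints at [-1.147, 0.264, 1.604, -0, 1.274, -0.037], TCP at [0.3, -0.605, 0.211] pointing down, gripper open.
Joint ranges: [-2.63, 2.63], [-0.94, 2.18], [0.31, 2.57], [-1.31, 4.45], [0, 2.66], [-2.55, 2.55]. Speed limits (rad/s): [2.57, 2.57, 3.14, 3.14, 3.14, 3.14].

INTERFACE

Orientations are given as a rotation vector (axis times angle).
In Python, from cell import manip, inverse_kinematics, cams, order gives the robot as it stands. Calls block until the motion is done:
- manip.move_pose(position, orientation): joint-space move of the TCP to a pose.
- manip.move_linear(position, rate=0.15, rot=None): straight line of the TCP; rot=None keeps the orientation; rate is the mean speed in m/s.
- manip.set_joints(angles): joint-space move.
- manip.set_gripper(opening, force=None): finger opening in m; force is the grip in N (None keeps the last); returns when the fingers have stopped.
- manip.dwell(seconds).
- inverse_kinematics(position, orientation): joint angles nearest the present ones, or None.
- manip.state(): the state.
- cams.capture(name): name is "scene" or "top" or "wrist"; returns a dict with "image" (400x640x3 uint8, blue, green, red), "z_map" (400x640 float32, m along the optical axis (not along the pixel's ray), 0 where there is no reading), "intrinsics" (3x3 intrinsics, pixels), "position" and "orientation" of the camera in the world; the wrist camera has in their place "T_tool_cam" (4x4, takes a point from camera to tool coordinates, whose origin is the TCP and whose axes are the flange's). Camera axes: x right, y down, z forward; pixel columns grow to the right and rows downward; lengths in m; the calibration is good to about 2 mm. A picture is of the moment at which its call begins: read the wrist's pose just before it.
A pose or a line that the arm cannot do raises manip.IKError and nothing moves.
- order.close_job(): hands the job in, once; it reports no verdict.
The state is a dict: "clock": time; "joint_pos": joint angles; "joint_velocities": joint speeds; "tau": joint torques, N m; "tool_pos": TCP position; "tcp_rot": TCP orientation; "contact_force": force on the tool from outside, world axes, zero at the start; "moment": the same for the moment, N m; "gripper_width": finger opening in m.
Only numpy, scipy, OpenCV 4.12 (cv2) and the standard library are available. Lean on these libraries where they do the work, as an engineer would, in place of code of your own. Each camera call takes 0.05 s, during which the arm holds its last target. There are 200 camera calls.

TASK

The roller catch of the little bench cupboard has just been refitted and has to be tried with its load. Stand the brass tin upright in the tray on the inside of the open door and let go of it, push the door shut gently until it snaps past the roller, without crushing the rubber buffer, let go so that the catch alone holds it, and then pull the door through the catch again and leave it standing wide open, more than about 60 degrees, with the tin still upright in its tray. Leave everything else on the bench where it is.

Things in the scene. Friction and masses are not known exactly. Their poses are not given: they have to be found in the camera images.
- cupboard: Plywood cupboard with a clear top, 170 deep x 250 wide x 200 mm high, fixed to the bench, open at the front where the green door is inset. Origin: centre of its underside; x points from the front to the back, y to the hinge side. Door panel 217 wide, 172 high, 12 mm thick, top edge 186 mm above the bench.
- door (a joint): Angle of the green door about its upright hinge, rad: 0 = flush with the cupboard's front, grows as it swings out towards the robot, stop at 1.75. It stays where it is left. Only the buffer stops it when shut: the catch sits in long slots and its depth is not known beforehand, so the door may stand snapped shut anywhere from about -0.10 (sunk in) to +0.16 (proud).
- door_hinge (a point): Point on the upright hinge axis, 165 mm above the bench, at the left (+y) edge of the door. Its axes turn with the door: y points along the door from the free edge to the hinge, x through the door from its outer to its inner (tray) side, z up; with the door flush they equal the cupboard's.
- door_handle (a point): Middle of the grip of the steel bow handle on the outer side of the door: an upright round bar 12 mm thick, from 118 to 190 mm above the bench, its axis 52 mm off the door's outer face and 190 mm from the hinge axis; this point is 165 mm above the bench. Axes as door_hinge.
- tray (a point): Centre of the inner floor of the aluminium tray on the door's inner side, 100 mm above the bench, 100 mm from the hinge. Inside it is 54 mm (along x, off the door) by 122 mm (along y, along the door), walls 22 mm high. Axes as door_hinge.
- roller (a joint): Lift of the catch's white sprung roller, m: 0 at rest, about 0.003 as the door passes it. Pushed at the handle, the door meets the roller about 12 mm before its shut position and needs up to about 11 N until it passes it some 6 mm before; then it snaps in by itself (the force falls to zero and below), and the force rises again on the buffer. Pulling it out takes about 8 N.
- buffer (a joint): How far the door presses in the catch's rubber buffer, m: 0 = untouched, about 0.0013 with the door snapped shut and left alone. It gives about 6 N per mm and is crushed beyond 3.2 mm (19 N). It sits with the roller under the cupboard's top at the door's free edge, 205 mm from the hinge.
- tin: Closed brass tin with a dark band, round, 44 mm diameter, 64 mm high, about 0.16 kg, standing on the bench. Origin: centre of its underside, z up.
- jar: Amber glass jar with a black cap, 52 mm diameter, 75 mm high; bystander. Origin: centre of its underside.
- bench_block: Polished steel block 55 x 55 x 30 mm; bystander. Origin: centre of its underside.
- screwdriver: Red-handled screwdriver lying on the bench; bystander.
- hammer: Small hammer lying on the bench; bystander.
- mug: Blue mug, 76 mm across, 90 mm high; bystander. Origin: centre of its underside.
- parts_tray: Grey divided parts tray 120 x 160 x 30 mm; bystander. Origin: centre of its underside.
Not all that is in view belongs to the job. Of the things shaped like the tin, the brass one is meant.

How it is judged:
By the outcome, as a careful person would: the job done as asked, in the order asked, and still so for the second after the job is handed in, with the robot touching nothing.
It also fails if it takes over 72 s, if anything falls off the work surface, if the arm or the gripper's body presses on something with over 40 N, if the wrist force passes 120 N, or if a joint passes its speed limit or range.

## Working session

There is one attempt and no reset: what is moved stays moved. The work goes in short steps, each a Python script; the robot and the scene stay as the last script left them, time stands still between calls to the robot, and variables do not carry over. Pictures are saved under pics/ and viewed, on a budget of 10 in all, crops included, one or two more only if the job needs it, and the job is handed in when it is done.

```bash
ls; mkdir -p pics; python3 - <<'E'
from cell import manip,cams
import cv2,pickle
d={}
for n in("scene","top"):
    c=cams.capture(n);d[n]=c;cv2.imwrite(f"pics/{n}0.png",c["image"]);print(n,c["intrinsics"].tolist(),c["position"],c["orientation"])
pickle.dump(d,open("c0.pkl","wb"))
s=manip.state();print(s)
E
```

```text
pics
scene [[436.8156195448672, 0.0, 321.8190151366322], [0.0, 436.8156195448672, 198.09701847306908], [0.0, 0.0, 1.0]] [ 0.91333264 -0.75110153  0.99570808] [-2.30186742 -0.58901376  0.24949278]
top [[372.40546445687846, 0.0, 317.8201242755539], [0.0, 372.40546445687846, 200.22447567186086], [0.0, 0.0, 1.0]] [ 0.37852693 -0.01732319  1.14842236] [-2.17840759  2.17125178 -0.11087701]
{'clock': 0.1, 'joint_pos': array([-1.14688514e+00,  2.64656487e-01,  1.60521666e+00, -1.84474612e-05,
        1.27371648e+00, -3.68824632e-02]), 'joint_velocities': array([-0.00033982, -0.00066898, -0.00216603,  0.00107638,  0.00111953,
       -0.00052147]), 'tau': array([ 4.03543236e-04, -5.03617537e+01, -3.58071721e+01,  7.31275021e-02,
        2.33348517e-02, -7.40381597e-05]), 'tool_pos': array([ 0.29986233, -0.60396275,  0.20983816]), 'tcp_rot': array([-3.05667212e+00, -7.16987807e-01,  6.30033151e-04]), 'contact_force': array([ 0.06058736, -0.1453835 , -0.50281862]), 'moment': array([-0.04547531,  0.0105702 , -0.03135159]), 'gripper_width': 0.087789244555804}
```

View pics/scene0.png

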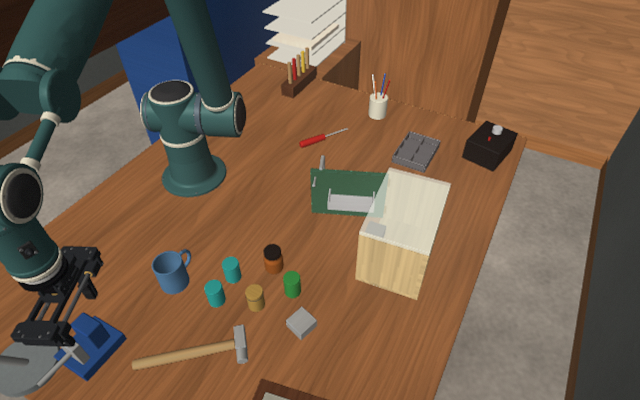

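View pics/top0.png

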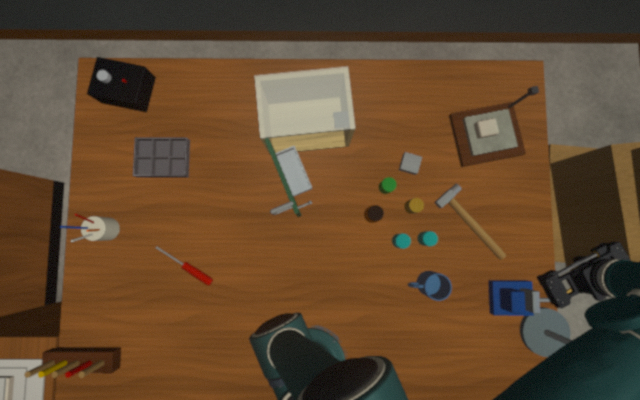

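The scene view shows five tin-shaped things: brass (255,298), green (292,284), teal (215,293) and (231,269), and the amber jar with its black cap (273,259). The yellow-brown one with a dark band at (255,298), top view (415,205), fits "brass". The door stands open, hinge at about (267,140) and free edge at (298,215) in the top view, with the tray on its right (-y) side.

```bash
cat > h.py <<'E'
import numpy as np,cv2
from scipy.spatial.transform import Rotation as R
def cloud(c,T=None):
    z=c["z_map"];K=c["intrinsics"];v,u=np.indices(z.shape)
    p=np.dstack([(u-K[0,2])/K[0,0]*z,(v-K[1,2])/K[1,1]*z,z])
    Rm,t=(R.from_rotvec(c["orientation"]).as_matrix(),np.array(c["position"])) if T is None else (T[:3,:3],T[:3,3])
    P=p@Rm.T+t;P[z==0]=np.nan
    return P
def hsv(c): return cv2.cvtColor(c["image"],cv2.COLOR_BGR2HSV)
E
python3 - <<'E'
import pickle
from h import *
d=pickle.load(open("c0.pkl","rb"))
for n,px in (("scene",{"brass":(255,290),"bench":(200,240),"doortop":(312,172),"green":(292,275)}),("top",{"brass":(415,205),"bench":(220,230),"green":(388,185),"jar":(374,213),"teal1":(402,241),"teal2":(429,239),"block":(411,163),"mug":(433,287),"doorA":(268,143),"doorB":(298,212)})):
    P=cloud(d[n]);H=hsv(d[n])
    for k,(u,v) in px.items(): print(n,k,P[v,u].round(3),H[v,u])
    # door: green dark
    g=(H[...,0]>60)&(H[...,0]<90)&(H[...,1]>60)&(P[...,2]>.02)&(P[...,2]<.2)&(P[...,0]>.4)&(P[...,1]>-.1)
    q=P[g];print(n,"door n",len(q),q.min(0),q.max(0))
    t=q[q[:,2]>.175]
    if len(t)>10:
        m=t[:,:2].mean(0);w=np.linalg.svd(t[:,:2]-m)[2][0];s=(t[:,:2]-m)@w;print("top edge",len(t),m,w,m+w*s.min(),m+w*s.max(),t[:,2].mean(),"perp",np.ptp((t[:,:2]-m)@[-w[1],w[0]]))
    b=(H[...,0]>12)&(H[...,0]<30)&(H[...,1]>90)&(P[...,2]>.058)&(P[...,2]<.07)&(P[...,1]<-.15)&(P[...,0]>.3)
    q=P[b];print(n,"tin top",len(q),q.mean(0),q.min(0),q.max(0)) if len(q) else 0
    c=(P[...,2]>.185)&(P[...,2]<.215)&(P[...,0]>.55)&(P[...,0]<.95)&(np.abs(P[...,1])<.3)
    q=P[c];r=cv2.minAreaRect(q[:,:2].astype(np.float32));print(n,"cupboard",len(q),r,cv2.boxPoints(r).tolist())
E
python3 -c "
import cv2
a=cv2.imread('pics/scene0.png')[220:320,190:320];b=cv2.imread('pics/top0.png')[110:230,240:370]
a=cv2.resize(a,(400,308),interpolation=3);b=cv2.resize(b,(400,369),interpolation=3)
import numpy as np;c=np.zeros((369,800,3),'uint8');c[:308,:400]=a;c[:,400:]=b;cv2.imwrite('pics/crop1.png',c)"
```

```text
scene brass [ 0.472 -0.306  0.061] [ 19 152 163]
scene bench [ 0.206 -0.215  0.004] [ 13 153 128]
scene doortop [0.448 0.028 0.182] [65 80 92]
scene green [ 0.531 -0.226  0.066] [ 63 146 126]
scene door n 1953 [0.43986268 0.02376267 0.02016438] [0.63044165 0.11283388 0.18944465]
top edge 392 [0.53784431 0.06875287] [0.92143333 0.38853651] [0.44314011 0.02881938] [0.63029476 0.10773602] 0.18295180055066126 perp 0.01831634497482708
scene tin top 230 [ 0.47240438 -0.31043861  0.06375946] [ 0.44750525 -0.33366316  0.05845071] [ 0.49387883 -0.18616306  0.06920295]
scene cupboard 5276 ((0.6887014508247375, 0.007842645049095154), (0.2579469680786133, 0.25467219948768616), 6.786310195922852) [[0.5455846786499023, 0.11904622614383698], [0.5756784677505493, -0.13384167850017548], [0.8318182229995728, -0.10336093604564667], [0.8017244338989258, 0.14952696859836578]]
top brass [ 0.47  -0.308  0.063] [ 22 181 142]
top bench [ 0.396  0.277 -0.003] [ 14 175 128]
top green [ 0.529 -0.229  0.065] [ 60 157 117]
top jar [ 0.446 -0.186  0.074] [ 11 121  42]
top teal1 [ 0.365 -0.268  0.064] [ 87 183 131]
[... 192 characters left out ...]
0.441 0.029 0.183] [53 79 68]
top door n 153 [0.44324435 0.03116347 0.06910276] [0.88055179 0.64576674 0.19040441]
top edge 149 [0.53540874 0.0711891 ] [-0.92060218 -0.39050175] [0.62804348 0.11048297] [0.44384596 0.03234992] 0.18543727477900718 perp 0.007067742749962691
top tin top 187 [ 0.479116   -0.31629179  0.06356077] [ 0.42286491 -0.61796748  0.05801918] [ 0.78503634 -0.16693727  0.0690256 ]
top cupboard 6135 ((0.6874986886978149, 0.010374903678894043), (0.25793516635894775, 0.25000131130218506), 6.109485626220703) [[0.5459599494934082, 0.12093976140022278], [0.5725672245025635, -0.12764164805412292], [0.8290374279022217, -0.10018995404243469], [0.8024301528930664, 0.148391455411911]]
```

View pics/crop1.png

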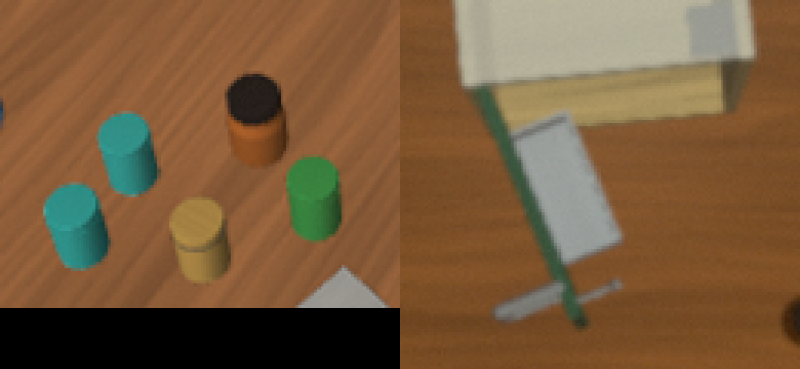

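The crop confirms the brass tin: yellow metal with a dark band, at (200,240) in the left panel. The right panel shows the tray on the door's inner side and the handle bow on its outer side, lower left. Next I refine the tin, tray, handle and hinge positions.

```bash
python3 - <<'E'
import pickle
from h import *
from cell import manip,inverse_kinematics as ik
d=pickle.load(open("c0.pkl","rb"))
psi=np.arctan2(-.9206,.3905)  # door yaw
X=np.array([np.cos(psi),np.sin(psi)]);Y=np.array([-np.sin(psi),np.cos(psi)])
for n,(u,v) in (("scene",(255,292)),("top",(415,205))):
    c=d[n];P=cloud(c);H=hsv(c)
    m=(np.hypot(P[...,0]-.471,P[...,1]+.309)<.035)&(P[...,2]>.057)
    uv=np.argwhere(m)[:,::-1].mean(0)
    K=c["intrinsics"];r=R.from_rotvec(c["orientation"]).apply([(uv[0]-K[0,2])/K[0,0],(uv[1]-K[1,2])/K[1,1],1]);o=c["position"]
    q=P[m];print(n,"tin",m.sum(),uv,(o+r*(.064-o[2])/r[2]).round(4),np.median(q,0).round(4),(cv2.minEnclosingCircle(q[:,:2].astype(np.float32))))
    # cupboard top, back & side
    m=(P[...,2]>.19)&(P[...,2]<.21)&(P[...,0]>.67)&(P[...,0]<.9)&(np.abs(P[...,1])<.25)
    q=P[m];r=cv2.minAreaRect(q[:,:2].astype(np.float32));print("cup back part",r[1:],cv2.boxPoints(r).round(4).tolist())
    # things in door coords, ref hinge guess
    h0=np.array([.635,.1145])
    D=np.dstack([(P[...,:2]-h0)@X,(P[...,:2]-h0)@Y,P[...,2]])
    reg=(D[...,1]<.0)&(D[...,1]>-.26)&(np.abs(D[...,0])<.12)&(D[...,2]>.03)&(D[...,2]<.197)
    grey=reg&(H[...,1]<60)
    lab=cv2.connectedComponents(grey.astype(np.uint8))[1]
    for i in range(1,lab.max()+1):
        q=D[lab==i]
        if len(q)>8: print(" grey",len(q),"lo",np.percentile(q,3,0).round(3),"hi",np.percentile(q,97,0).round(3),"uv",np.argwhere(lab==i)[:,::-1].mean(0).round(0))
    g=reg&(H[...,0]>50)&(H[...,0]<90)&(H[...,1]>60);q=D[g&(D[...,2]>.18)]
    print(" panel top",np.percentile(q,[2,50,98],0).round(4).tolist())
E
```

```text
scene tin 232 [253.32758621 292.        ] [ 0.4732 -0.3141  0.064 ] [ 0.473  -0.3142  0.0637] ((0.4723742604255676, -0.31270065903663635), 0.022518564015626907)
cup back part ((0.158956840634346, 0.2545693516731262), 5.888403415679932) [[0.6452000141143799, 0.1324000060558319], [0.6712999939918518, -0.12080000340938568], [0.8295000195503235, -0.10450000315904617], [0.8033000230789185, 0.14880000054836273]]
 grey 71 lo [-0.058 -0.188  0.149] hi [-0.001 -0.178  0.192] uv [322. 163.]
 grey 36 lo [ 0.005 -0.202  0.134] hi [ 0.049 -0.195  0.171] uv [314. 182.]
 grey 771 lo [ 0.005 -0.157  0.096] hi [ 0.067 -0.033  0.123] uv [349. 202.]
 panel top [[-0.0052, -0.206, 0.1803], [0.004, -0.1045, 0.1854], [0.0092, -0.0095, 0.1887]]
top tin 182 [415.34065934 205.15934066] [ 0.4696 -0.3088  0.064 ] [ 0.4701 -0.3081  0.0636] ((0.4700298607349396, -0.3097785711288452), 0.021886248141527176)
cup back part ((0.15836617350578308, 0.25073176622390747), 5.693613529205322) [[0.6460000276565552, 0.13269999623298645], [0.670799970626831, -0.11680000275373459], [0.8284000158309937, -0.10109999775886536], [0.8034999966621399, 0.14839999377727509]]
 grey 997 lo [ 0.005 -0.158  0.096] hi [ 0.061 -0.032  0.125] uv [293. 171.]
 grey 143 lo [-0.058 -0.19   0.126] hi [-0.001 -0.179  0.191] uv [282. 208.]
 grey 27 lo [ 0.005 -0.201  0.162] hi [ 0.043 -0.197  0.17 ] uv [304. 205.]
 panel top [[-0.0037, -0.2093, 0.182], [0.0005, -0.1038, 0.1854], [0.0042, -0.0066, 0.1892]]
```

```bash
cat >> h.py <<'E'
from cell import manip,cams,inverse_kinematics as ik
def rot(a):
    "tool down, closing line (tool y) at world angle a"
    y=np.array([np.cos(a),np.sin(a),0]);z=np.array([0,0,-1.]);return R.from_matrix(np.array([np.cross(y,z),y,z]).T).as_rotvec()
def look(name):
    s=manip.state();c=cams.capture("wrist");cv2.imwrite(f"pics/{name}.png",c["image"])
    T=np.eye(4);T[:3,:3]=R.from_rotvec(s["tcp_rot"]).as_matrix();T[:3,3]=s["tool_pos"]
    c["T"]=T@c["T_tool_cam"];return c,cloud(c,c["T"]),hsv(c)
E
python3 - <<'E'
from h import *
print("ytool",R.from_rotvec(manip.state()["tcp_rot"]).as_matrix()[:,1])
h=np.array([.640,.115])
for nm,p,angs in [("tin",(.471,-.311,.25),(-.785,2.356)),("tray",(.5545,.036,.26),(.40,.40-np.pi)),("handle open",(.443,.092,.23),(.4,.4-np.pi)),("handle shut",(.60,-.08,.23),(1.67,1.67-np.pi))]:
    for a in angs: 
        q=ik(p,rot(a));print(nm,a,None if q is None else np.round(q,2))
manip.move_pose([.471,-.311,.22],rot(-.785));
c,P,H=look("w1");np.save("T1.npy",c["T"])
m=(np.hypot(P[...,0]-.471,P[...,1]+.311)<.04)&(P[...,2]>.055)&(P[...,2]<.075)
q=P[m];print(m.sum(),np.argwhere(m)[:,::-1].mean(0),q.mean(0),cv2.minEnclosingCircle(q[:,:2].astype(np.float32)))
print(manip.state()["clock"],manip.state()["tool_pos"])
E
```

```text
ytool [ 0.44466314 -0.89569566 -0.00199627]
tin -0.785 [-0.63  0.03  1.8  -0.    1.31  0.16]
tin 2.356 None
tray 0.4 [ 0.02  0.01  1.8   0.    1.33 -0.38]
tray -2.741592653589793 None
handle open 0.4 [ 0.15 -0.18  2.03  0.    1.29 -0.25]
handle open -2.741592653589793 None
handle shut 1.67 [-0.17  0.12  1.74 -0.    1.28 -1.84]
handle shut -1.4715926535897932 [-0.17  0.12  1.74 -0.    1.28  1.3 ]
1314 [317.83789954 172.80821918] [ 0.47410573 -0.30920234  0.06359191] ((0.47351089119911194, -0.31010451912879944), 0.02220901846885681)
1.4333 [ 0.47070987 -0.3121693   0.22001373]
```

View pics/w1.png

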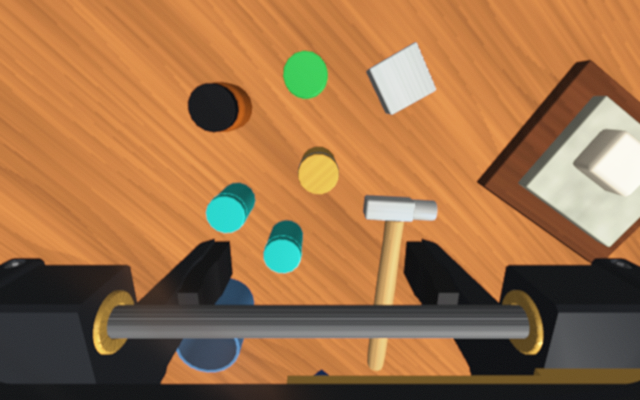

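The wrist view shows the brass tin at (318,172), with its neighbours clear of the finger line (horizontal in the image). Its measured height of 63.6 mm and radius of 22 mm match the description, so I grasp it.

```bash
python3 - <<'E'
from h import *
r=rot(-.785)
manip.set_gripper(.07,20)
manip.move_linear([.4735,-.310,.12],.2)
manip.move_linear([.4735,-.310,.040],.1)
manip.set_gripper(0,20)
s=manip.state();print("grip",s["gripper_width"],s["contact_force"].round(2),s["tool_pos"].round(4))
manip.move_linear([.4735,-.310,.27],.2)
# look at tray from the side the camera allows
manip.move_pose([.50,-.03,.30],rot(.40))
s=manip.state();print("grip",s["gripper_width"],s["contact_force"].round(2),s["clock"])
c,P,H=look("w2");import pickle;pickle.dump(c,open("c2.pkl","wb"))
psi=np.arctan2(-.9206,.3905);X=np.array([np.cos(psi),np.sin(psi)]);Y=np.array([-np.sin(psi),np.cos(psi)])
D=np.dstack([(P[...,:2]-[.640,.115])@X,(P[...,:2]-[.640,.115])@Y,P[...,2]])
g=(H[...,0]>50)&(H[...,0]<90)&(H[...,1]>60)&(D[...,2]>.17)&(D[...,2]<.2)&(abs(D[...,0])<.05)
q=D[g];print("panel",g.sum(),np.percentile(q,[2,50,98],0).round(4).tolist()) if g.any() else 0
if g.any(): print("slope",np.polyfit(q[:,1],q[:,0],1))
gr=(H[...,1]<60)&(D[...,2]>.08)&(D[...,2]<.195)&(abs(D[...,0])<.12)&(D[...,1]<0)&(D[...,1]>-.25)
lab=cv2.connectedComponents(gr.astype(np.uint8))[1]
for i in range(1,lab.max()+1):
    q=D[lab==i]
    if len(q)>30: print(len(q),np.argwhere(lab==i)[:,::-1].mean(0).round(0),np.percentile(q,[2,50,98],0).round(3).tolist())
E
```

```text
grip 0.00038145369147969834 [-0.13 -0.48 -0.18] [ 0.4735 -0.31    0.04  ]
grip 0.00023062822300334707 [-0.02 -0.37 -0.36] 6.9583
panel 3113 [[-0.0071, -0.2109, 0.1844], [-0.0018, -0.1024, 0.1858], [0.0032, -0.0055, 0.1873]]
slope [-0.00063363 -0.00201653]
1097 [315.  53.] [[-0.063, -0.192, 0.186], [-0.035, -0.187, 0.189], [-0.003, -0.181, 0.191]]
486 [508. 151.] [[-0.009, -0.039, 0.19], [0.043, -0.017, 0.193], [0.116, -0.001, 0.195]]
6697 [398. 128.] [[0.004, -0.16, 0.098], [0.033, -0.093, 0.1], [0.06, -0.034, 0.123]]
268 [300. 124.] [[0.004, -0.204, 0.163], [0.024, -0.202, 0.165], [0.042, -0.199, 0.17]]
```

View pics/w2.png

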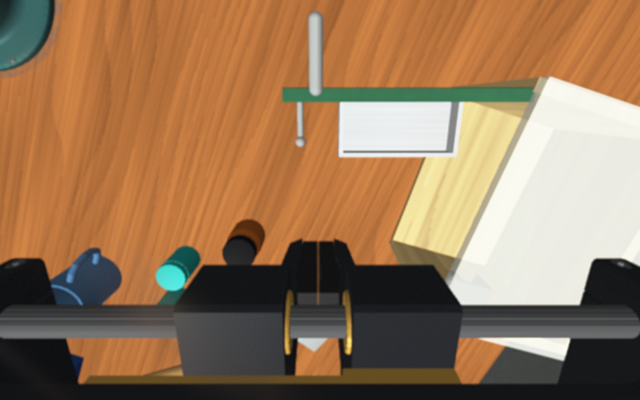

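The gripper closed to zero, so the tin was missed. The view shows the door (283–535, 95), the tray (400,128), the handle (315,50) and the empty fingers. I check where the tin is now.

```bash
python3 - <<'E'
from h import *
for n in("top","scene"):
    c=cams.capture(n);P=cloud(c);H=hsv(c)
    m=(H[...,0]>14)&(H[...,0]<28)&(H[...,1]>90)&(P[...,2]>.03)&(P[...,2]<.08)&(P[...,1]<-.1)&(P[...,1]>-.5)&(P[...,0]>.3)&(P[...,0]<.65)
    q=P[m];print(n,m.sum(),q.mean(0).round(3),q[:,2].max(),cv2.minEnclosingCircle(q[q[:,2]>.055][:,:2].astype(np.float32)) if (q[:,2]>.055).any() else 0,np.argwhere(m)[:,::-1].mean(0))
    if n=="scene": a=c["image"][200:360,140:340]
    else: b=c["image"][140:300,350:550]
cv2.imwrite("pics/chk.png",np.hstack([cv2.resize(x,(400,320),interpolation=3) for x in(a,b)]))
E
```

```text
top 241 [ 0.467 -0.295  0.061] 0.0786896779926316 ((0.4579346776008606, -0.24863150715827942), 0.0846228376030922) [410.29045643 206.10788382]
scene 335 [ 0.476 -0.317  0.058] 0.07223154125116604 ((0.46888405084609985, -0.25576233863830566), 0.07883559167385101) [253.83880597 294.74328358]
```

View pics/chk.png

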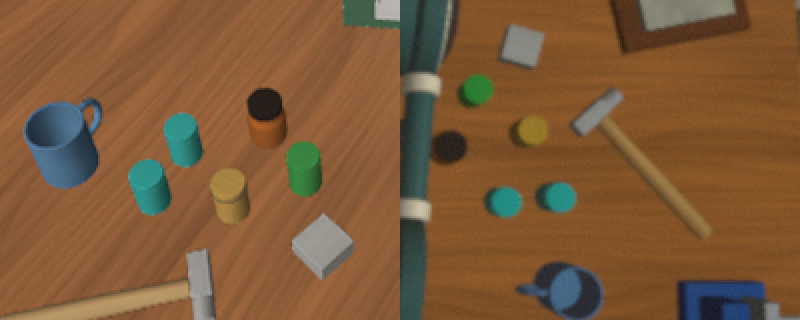

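```bash
python3 - <<'E'
from h import *
manip.set_gripper(.088)
manip.move_pose([.4735,-.310,.16],rot(-.785))
s=manip.state();print(s["tool_pos"],s["gripper_width"],s["clock"])
c,P,H=look("w3")
m=(np.hypot(P[...,0]-.474,P[...,1]+.311)<.045)&(P[...,2]>.055)&(P[...,2]<.075)
q=P[m];print("wrist",m.sum(),np.argwhere(m)[:,::-1].mean(0),q.mean(0),cv2.minEnclosingCircle(q[:,:2].astype(np.float32)))
print(c["T_tool_cam"].round(3))
E
```

```text
[ 0.47412281 -0.30961498  0.16063906] 0.08774208276081927 9.6333
wrist 1865 [317.02949062 191.50884718] [ 0.47429521 -0.30899878  0.0635545 ] ((0.4734984040260315, -0.3098357915878296), 0.021992970257997513)
[[ 0.    -0.956 -0.293  0.077]
 [ 1.     0.001 -0.001  0.   ]
 [ 0.001 -0.293  0.956 -0.174]
 [ 0.     0.     0.     1.   ]]
```

View pics/w3.png

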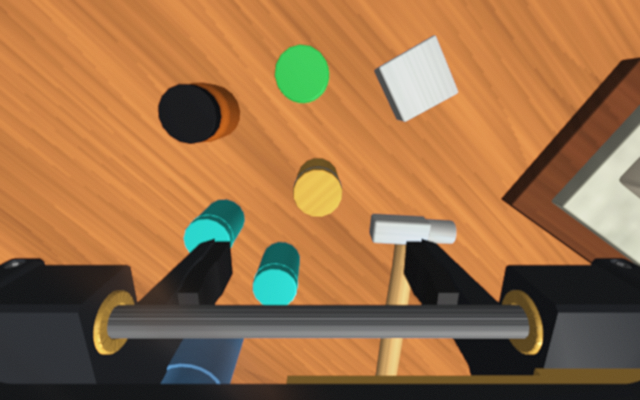

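The tin is unmoved at (317,191), and the TCP geometry agrees with the image. I repeat the approach step by step, with a picture at the grasp pose.

```bash
python3 - <<'E'
from h import *
manip.move_linear([.4735,-.310,.036],.12)
s=manip.state();print(s["tool_pos"],s["gripper_width"],s["contact_force"].round(2),s["clock"])
manip.set_gripper(.03,20)
s=manip.state();print(s["tool_pos"],s["gripper_width"],s["contact_force"].round(2),s["clock"])
c,P,H=look("w4")
E
```

```text
[ 0.47427514 -0.31053383  0.03694636] 0.08846535777183 [-0.06  0.44 -0.48] 10.8667
[ 0.47263141 -0.3089508   0.03728931] 0.030020954128105744 [-4.56  4.45 11.55] 11.825
```

View pics/w4.png

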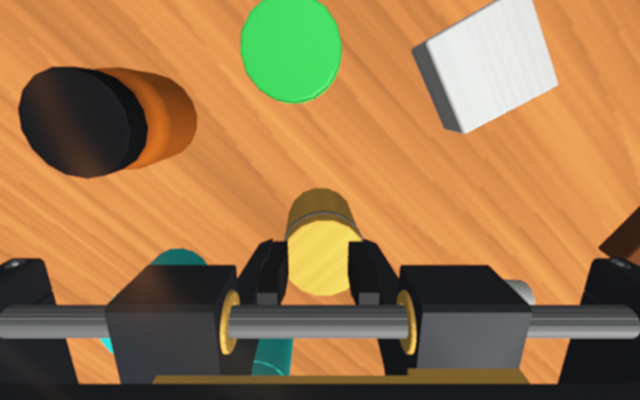

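The picture shows the fingertips at (285,245) and (350,245) closing over the tin's lid, not down its sides. The tips seem to end higher than the nominal TCP. I measure them from the wrist depth map.

```bash
python3 - <<'E'
from h import *
import pickle
manip.set_gripper(.088,20);manip.move_linear([.4735,-.310,.16],.2)
c4,_,_=look("w5");s=manip.state();print(c4["intrinsics"].round(1).tolist(),s["contact_force"].round(2),s["clock"])
for n,c in(("open",c4),("shut",pickle.load(open("c2.pkl","rb")))):
    P=cloud(c,c["T_tool_cam"])
    m=(abs(P[...,0])<.03)&(abs(P[...,1])<.075)&(P[...,2]<.03)
    q=P[m];print(n,m.sum(),np.percentile(q,[0,1,50,99,100],0).round(4).tolist())
    for z0 in np.arange(-.08,.02,.01):
        k=q[(q[:,2]>=z0)&(q[:,2]<z0+.01)]
        if len(k): print(f"  z {z0:.2f}: n{len(k)} x {k[:,0].min():.3f}..{k[:,0].max():.3f} |y| {abs(k[:,1]).min():.3f}..{abs(k[:,1]).max():.3f}")
P=cloud(c4,c4["T"]);m=(np.hypot(P[...,0]-.474,P[...,1]+.311)<.045)&(P[...,2]>.055)&(P[...,2]<.075);q=P[m];print(cv2.minEnclosingCircle(q[:,:2].astype(np.float32)),q[:,2].mean())
E
```

```text
[[318.4, 0.0, 317.7], [0.0, 318.4, 198.8], [0.0, 0.0, 1.0]] [ 0.51 -0.93 -0.62] 13.65
open 53150 [[-0.0116, -0.0738, -0.1295], [-0.0067, -0.0689, -0.1282], [0.0236, 0.003, -0.1098], [0.0295, 0.0697, -0.0338], [0.03, 0.0742, -0.026]]
  z -0.08: n1897 x -0.010..0.013 |y| 0.043..0.062
  z -0.07: n1474 x -0.003..0.013 |y| 0.043..0.061
  z -0.06: n1580 x -0.008..0.013 |y| 0.044..0.060
  z -0.05: n1379 x -0.008..0.012 |y| 0.043..0.059
  z -0.04: n981 x -0.008..0.013 |y| 0.043..0.058
  z -0.03: n190 x -0.008..0.012 |y| 0.043..0.054
shut 42441 [[-0.0119, -0.075, -0.1293], [0.0045, -0.0721, -0.1282], [0.0232, -0.0003, -0.1153], [0.0296, 0.072, -0.0369], [0.03, 0.075, -0.0261]]
  z -0.08: n776 x -0.011..0.012 |y| 0.000..0.011
  z -0.07: n689 x 0.008..0.012 |y| 0.000..0.012
  z -0.06: n699 x 0.001..0.012 |y| 0.000..0.016
  z -0.05: n828 x -0.009..0.012 |y| 0.000..0.016
  z -0.04: n521 x 0.008..0.012 |y| 0.000..0.015
  z -0.03: n83 x 0.008..0.011 |y| 0.000..0.011
((0.47341683506965637, -0.30972057580947876), 0.02193646878004074) 0.06351365109220994
```

The real fingertips sit 27 mm behind the reported TCP (tool z = -0.027), which explains the miss. I correct for it from here on and regrasp.

```bash
echo 'TIP=.027  # real fingertips this far above the reported TCP' >> h.py
python3 - <<'E'
from h import *
manip.move_linear([.4735,-.310,.036-TIP],.12)
manip.set_gripper(0,20)
s=manip.state();print("grip",s["gripper_width"],s["contact_force"].round(2),s["tool_pos"].round(4))
if s["gripper_width"]>.035:
    manip.move_linear([.4735,-.310,.21],.2)
    s=manip.state();print("lift",s["gripper_width"],s["contact_force"].round(2),s["clock"])
E
```

```text
grip 0.04329105691670328 [0.05 0.81 1.47] [ 0.4734 -0.3099  0.009 ]
lift 0.0427653510587577 [-0.74 -0.12 -2.28] 16.9583
```

```bash
cat >> h.py <<'E'
PSI=np.arctan2(-.9206,.3905);HG=np.array([.640,.115])
def axes(psi): return np.array([np.cos(psi),np.sin(psi)]),np.array([-np.sin(psi),np.cos(psi)])
def dpt(x,y,psi=PSI):
    X,Y=axes(psi);return HG+X*x+Y*y
E
python3 - <<'E'
from h import *
a=PSI+np.pi/2
xy=dpt(.033,-.125)
manip.move_pose([*xy,.25],rot(a))
s=manip.state();print(xy,s["gripper_width"],s["tool_pos"],s["clock"])
manip.move_linear([*xy,.150],.15)
manip.dwell(.2);f0=manip.state()["contact_force"]
manip.move_linear([*xy,.114],.08)
for z in np.arange(.1125,.1025,-.0015):
    manip.move_linear([*xy,z],.03)
    f=manip.state()["contact_force"]-f0
    print(round(z,4),f.round(2))
    if f[2]>2.: break
c,P,H=look("w6")
print(manip.state()["clock"])
E
```

```text
[0.53781122 0.03580749] 0.04328265120752992 [0.53771024 0.03493704 0.24953458] 18.2917
0.1125 [-0.62  0.38 -0.51]
0.111 [ 0.05  0.83 -1.11]
0.1095 [-0.89  1.02 -1.11]
0.108 [-2.22 -1.73  4.78]
20.9583
```

View pics/w6.png

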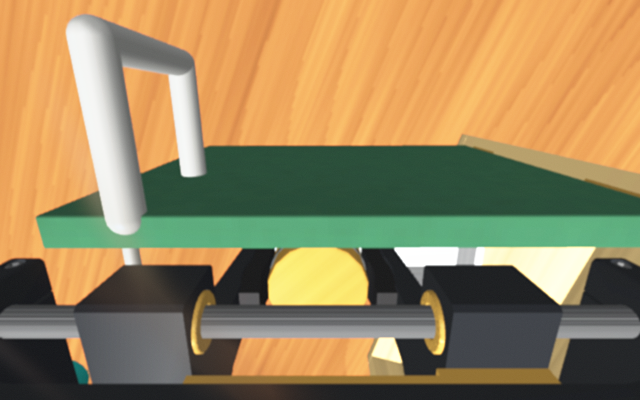

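The tin stands on the tray floor (contact at bottom height 0.099, tray floor 0.100). I release it and measure the handle.

```bash
python3 - <<'E'
from h import *
a=PSI+np.pi/2
xy=dpt(.033,-.125)
manip.set_gripper(.062)
manip.move_linear([*xy,.25],.15)
hd=dpt(-.056,-.188);print(ik([*hd,.12],rot(a)))
hp=dpt(-.02,-.188)
manip.move_pose([*hp,.235],rot(a))
s=manip.state();print(s["gripper_width"],s["contact_force"].round(2),s["clock"],s["tool_pos"],[*hp])
c,P,H=look("w7")
X,Y=axes(PSI);D=np.dstack([(P[...,:2]-HG)@X,(P[...,:2]-HG)@Y,P[...,2]])
m=(H[...,1]<60)&(D[...,2]>.165)&(D[...,2]<.2)&(D[...,0]>-.12)&(D[...,0]<-.012)&(D[...,1]<-.15)&(D[...,1]>-.23)
q=D[m&(D[...,2]>.18)];print("arm",len(q),np.percentile(q,[1,50,99],0).round(4).tolist())
for n in("top","scene"):
    k=cams.capture(n);P=cloud(k);Q=np.dstack([(P[...,:2]-HG)@X,(P[...,:2]-HG)@Y,P[...,2]]);h=hsv(k)
    m=(h[...,1]<60)&(Q[...,2]>.115)&(Q[...,2]<.2)&(Q[...,0]>-.12)&(Q[...,0]<-.012)&(Q[...,1]<-.15)&(Q[...,1]>-.23);q=Q[m]
    if len(q):print(n,"handle",len(q),np.percentile(q,[1,50,99],0).round(4).tolist())
    m=(h[...,0]>14)&(h[...,0]<30)&(h[...,1]>90)&(Q[...,2]>.155)&(Q[...,2]<.17)&(Q[...,0]>0)&(Q[...,0]<.08)&(Q[...,1]<0)&(Q[...,1]>-.2);q=Q[m]
    if len(q): print(n,"tin",len(q),q.mean(0).round(4))
E
```

```text
[ 1.51508698e-01 -8.09221680e-02  2.15468569e+00 -4.44089210e-16
  1.06782913e+00 -2.49667098e-01]
0.06219824425190444 [ 0.    0.44 -0.34] 22.95 [0.4577508  0.06018964 0.23374988] [np.float64(0.45911671251888336), np.float64(0.05999785176901078)]
arm 1187 [[-0.065, -0.1924, 0.1836], [-0.0402, -0.1866, 0.1888], [-0.0128, -0.1808, 0.191]]
scene handle 58 [[-0.0612, -0.1936, 0.147], [-0.0413, -0.1861, 0.1883], [-0.0142, -0.1828, 0.1921]]
scene tin 168 [ 0.0394 -0.1257  0.1627]
```

View pics/w7.png

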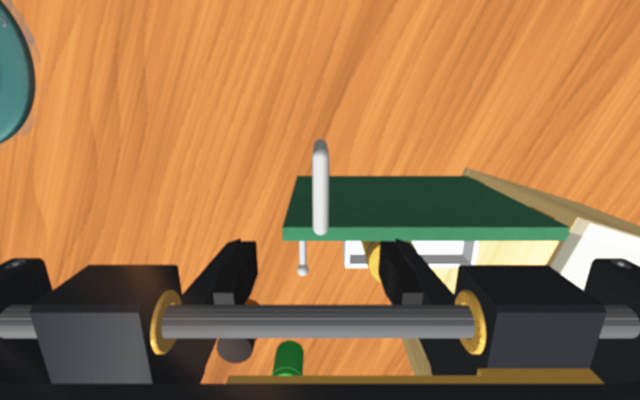

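The tin stands upright in the tray (its top measures 0.163). The handle bow is at (320,190), which places its axis at (-0.059,-0.187) in my door frame and agrees with the 52 mm / 190 mm given. I grip it and swing the door to just before the catch.

```bash
cat >> h.py <<'E'
YAW=.101
H2=np.array([.6427,.1172]);ZH=.119
def hpos(q,dx=0.,dy=0.):
    X,Y=axes(YAW-q);return np.array([*(H2+X*(-.058+dx)+Y*(-.190+dy)),ZH])
def hrot(q): return rot(YAW-q+np.pi/2)
def ff(q,f0=0):
    f=manip.state()["contact_force"]-f0;X,Y=axes(YAW-q);return np.array([f[:2]@X,f[:2]@Y,f[2]])
E
python3 - <<'E'
from h import *
q0=YAW-PSI;print("q0",q0,hpos(q0),dpt(-.059,-.1867))
p=hpos(q0)
manip.set_gripper(.045,30)
manip.move_pose([p[0],p[1],.235],hrot(q0))
manip.move_linear(p,.12)
manip.dwell(.2);f0=manip.state()["contact_force"]
manip.set_gripper(0,30)
manip.dwell(.1)
s=manip.state();print("grip",s["gripper_width"],ff(q0,f0).round(2),s["clock"])
dy=0
qs=np.linspace(q0,.32,9)[1:]
if .009<s["gripper_width"]<.016:
  for q in qs:
    manip.move_linear(hpos(q,0,dy),.10,hrot(q))
    f=ff(q,f0);print(round(q,3),f.round(1),round(dy,4),round(manip.state()["clock"],2))
    if np.abs(f).max()>25: print("STOP");break
    dy+=np.clip(.0002*f[1],-.002,.002)
np.save("st.npy",np.r_[q,dy,f0])
E
```

```text
q0 1.2706205311264187 [0.44513647 0.09639974 0.119     ] [0.44508395 0.096409  ]
grip 0.010898551309854709 [-0.99 -5.03  4.04] 25.8583
1.152 [-0.2 -5.2  4.7] 0 26.24
1.033 [ 0.5 -1.   0.3] -0.001 26.63
0.914 [ 0.7  0.1 -0.4] -0.0013 27.02
0.795 [ 1.1  0.7 -1.3] -0.0012 27.41
0.676 [ 0.7  1.8 -2.3] -0.0011 27.79
0.558 [ 1.6  1.8 -1.5] -0.0008 28.18
0.439 [ 1.5  0.7 -1.4] -0.0004 28.56
0.32 [ 0.7 -0.9 -0.5] -0.0003 28.94
```

```bash
python3 - <<'E'
from h import *
st=np.load("st.npy");q,dy,f0=st[0],st[1],st[2:]
manip.set_gripper(0,50)
base=ff(q,f0)[0];print("base",base)
peak=0;snap=False;log=[]
while q>-.16:
    q-=.010 if not snap and peak>-2.5 else .004
    manip.move_linear(hpos(q,0,dy),.04,hrot(q))
    f=ff(q,f0);fx=f[0]-base;peak=min(peak,fx);log.append((round(q,3),round(fx,1),round(f[1],1)))
    dy+=np.clip(.0001*f[1],-.0005,.0005)
    if fx<-15: print("LIMIT");break
    if not snap and peak<-5 and fx>-1: snap=True
    if snap and fx<-1: break   # resting on the buffer
    if manip.state()["clock"]>48: print("time");break
print(log);print(manip.state()["clock"],manip.state()["gripper_width"])
np.save("st.npy",np.r_[q,dy,f0])
E
```

```text
base 0.4943902017852451
[(np.float64(0.31), np.float64(-0.7), np.float64(2.6)), (np.float64(0.3), np.float64(0.5), np.float64(-0.1)), (np.float64(0.29), np.float64(-0.3), np.float64(1.3)), (np.float64(0.28), np.float64(-0.5), np.float64(-0.0)), (np.float64(0.27), np.float64(0.7), np.float64(-0.3)), (np.float64(0.26), np.float64(-1.0), np.float64(0.2)), (np.float64(0.25), np.float64(-0.3), np.float64(-0.0)), (np.float64(0.24), np.float64(-1.0), np.float64(-0.9)), (np.float64(0.23), np.float64(-0.1), np.float64(-0.1)), (np.float64(0.22), np.float64(-1.5), np.float64(0.3)), (np.float64(0.21), np.float64(-0.5), np.float64(0.1)), (np.float64(0.2), np.float64(-0.2), np.float64(0.1)), (np.float64(0.19), np.float64(-0.3), np.float64(0.2)), (np.float64(0.18), np.float64(-1.0), np.float64(0.1)), (np.float64(0.17), np.float64(-4.9), np.float64(0.9)), (np.float64(0.166), np.float64(-6.9), np.float64(1.2)), (np.float64(0.162), np.float64(-9.3), np.float64(2.3)), (np.float64(0.158), np.float64(-10.1), np.float64(2.2)), (np.float64(0.154), np.float64(-10.9), np.float64(0.3)), (np.float64(0.15), np.float64(-7.8), np.float64(0.4)), (np.float64(0.146), np.float64(-5.1), np.float64(-1.3)), (np.float64(0.142), np.float64(-2.2), np.float64(-2.2)), (np.float64(0.138), np.float64(0.7), np.float64(-4.1)), (np.float64(0.134), np.float64(4.0), np.float64(-2.9)), (np.float64(0.13), np.float64(4.7), np.float64(-1.9)), (np.float64(0.126), np.float64(5.1), np.float64(-0.3)), (np.float64(0.122), np.float64(5.4), np.float64(0.1)), (np.float64(0.118), np.float64(5.2), np.float64(0.7)), (np.float64(0.114), np.float64(2.7), np.float64(1.0)), (np.float64(0.11), np.float64(2.0), np.float64(3.1)), (np.float64(0.106), np.float64(-2.0), np.float64(3.3))]
36.9083 0.010419414597046251
```

The force curve matches the description: the door meets the roller at 0.175, peaks at 10.9 N, snaps with the force reversing to +5 N, and settles on the buffer at about 0.108. I let go, check that the catch holds it, then pull it open.

```bash
python3 - <<'E'
from h import *
st=np.load("st.npy");q,dy,f0=st[0],st[1],st[2:]
p=hpos(q,0,dy)
manip.set_gripper(.040)
manip.move_linear([p[0],p[1],.225],.2)
manip.dwell(1.0)
k=cams.capture("scene");cv2.imwrite("pics/shut_full.png",k["image"]);cv2.imwrite("pics/shut.png",cv2.resize(k["image"][120:320,260:480],(660,600),interpolation=3))
c,P,H=look("w8")
X,Y=axes(YAW-q);D=np.dstack([(P[...,:2]-H2)@X,(P[...,:2]-H2)@Y,P[...,2]])
m=(H[...,1]<60)&(D[...,2]>.18)&(D[...,2]<.2)&(D[...,0]>-.12)&(D[...,0]<-.012)&(D[...,1]<-.15)&(D[...,1]>-.23);t=D[m]
print("handle now",len(t),np.percentile(t,[1,50,99],0).round(4).tolist(),ff(q).round(2),manip.state()["clock"])
g=(H[...,0]>50)&(H[...,0]<90)&(H[...,1]>60)&(D[...,2]>.175)&(D[...,2]<.2)&(abs(D[...,0])<.03)
t=D[g];print("panel",len(t),np.polyfit(t[:,1],t[:,0],1) if len(t)>20 else 0)
E
```

```text
handle now 1098 [[-0.0644, -0.1948, 0.1814], [-0.0401, -0.1889, 0.1888], [-0.0125, -0.1837, 0.1908]] [-0.57  0.14  0.58] 39.2917
panel 1900 [-0.01868317 -0.00620159]
```

View pics/shut.png

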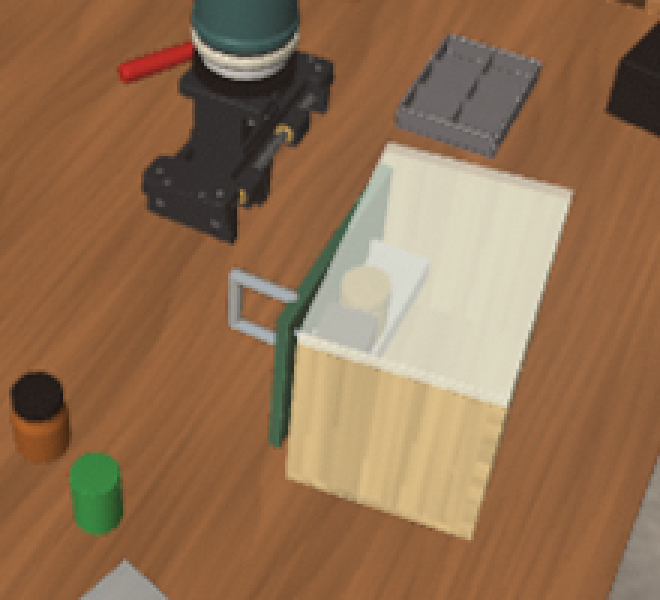

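The door stands snapped shut, slightly proud, with the gripper clear of it. The tin is upright in its tray under the clear top at (365,300). That was 11 pictures, one over the budget, so the remaining checks are numeric. I pull it open.

```bash
python3 - <<'E'
from h import *
st=np.load("st.npy");q,dy=st[0],st[1]
p=hpos(q,0,dy)
manip.move_linear(p,.15)
manip.dwell(.15);f0=manip.state()["contact_force"]
manip.set_gripper(0,50)
print("grip",manip.state()["gripper_width"],ff(q,f0).round(1),manip.state()["clock"])
log=[]
for qn in list(np.arange(q+.008,.21,.008))+list(np.linspace(.25,1.30,11)):
    q=qn;manip.move_linear(hpos(q,0,dy),.04 if q<.3 else .10,hrot(q))
    f=ff(q,f0);log.append(tuple(float(v) for v in np.r_[q,f[:2]].round(2)))
    dy+=np.clip(.0001*f[1],-.0008,.0008)
    if abs(f).max()>25: print("STOP");break
print(log);print(manip.state()["gripper_width"],manip.state()["clock"])
if q>1.25:
    manip.dwell(.2);manip.set_gripper(.040)
    p=hpos(q,0,dy);manip.move_linear([p[0],p[1],.26],.15)
    c,P,H=look("w9");print(manip.state()["contact_force"].round(2))
    d0=YAW-q;X,Y=axes(d0)
    for n in("wrist","scene","top"):
        if n!="wrist": c=cams.capture(n);P=cloud(c);H=hsv(c);cv2.imwrite(f"pics/end_{n}.png",c["image"])
        D=np.dstack([(P[...,:2]-H2)@X,(P[...,:2]-H2)@Y,P[...,2]])
        g=(H[...,0]>50)&(H[...,0]<90)&(H[...,1]>60)&(D[...,2]>.177)&(D[...,2]<.195)&(abs(D[...,0])<.04)&(D[...,1]<0)&(D[...,1]>-.23);t=D[g]
        if len(t)>20: print(n,"panel angle q",q-np.arctan(-np.polyfit(t[:,1],t[:,0],1)[0])*1,len(t))
        m=(H[...,0]>14)&(H[...,0]<30)&(H[...,1]>90)&(D[...,2]>.14)&(D[...,2]<.18)&(D[...,0]>0)&(D[...,0]<.09)&(D[...,1]<-.02)&(D[...,1]>-.18);t=D[m]
        if len(t)>10: print(n,"tin top",len(t),t.mean(0).round(3),"z hi",np.percentile(t[:,2],95),"circle",cv2.minEnclosingCircle(t[t[:,2]>.157][:,:2].astype(np.float32)))
    print(manip.state()["clock"])
E
```

```text
grip 0.010666361255727388 [-0.1 -0.   1.7] 40.8583
[(0.11, 5.13, -1.94), (0.12, 8.33, -1.84), (0.13, 7.38, -1.53), (0.14, 3.74, 1.16), (0.15, -2.38, 3.33), (0.15, -5.4, 3.58), (0.16, -4.48, 1.34), (0.17, -2.06, 0.39), (0.18, -0.7, -2.1), (0.19, -0.05, -3.17), (0.19, 0.42, -2.16), (0.2, 0.17, -0.84), (0.21, 0.65, 0.34), (0.25, 0.86, 0.39), (0.36, 0.91, -0.56), (0.46, 0.18, 0.3), (0.57, 0.01, -0.63), (0.67, 0.69, -0.39), (0.78, 0.08, -0.88), (0.88, -1.11, -0.46), (0.99, 0.33, -1.04), (1.09, -0.47, -1.61), (1.2, 0.76, -1.4), (1.3, -0.08, -0.83)]
0.010196264396734636 48.0417
[-0.28 -0.81 -0.45]
wrist panel angle q 1.293497352578276 2752
scene panel angle q 1.3018113868513246 366
scene tin top 232 [ 0.042 -0.129  0.158] z hi 0.16584622336041288 circle ((0.0348779521882534, -0.1311410367488861), 0.026528097689151764)
top panel angle q 1.30062398162519 270
top tin top 208 [ 0.035 -0.132  0.163] z hi 0.165996233829932 circle ((0.034444838762283325, -0.1300467699766159), 0.021441759541630745)
50.0833
```

Door at 1.30 rad (74°), tin upright (top at 0.163–0.166, radius 21.4 mm in the top view), gripper clear.

```bash
python3 -c "
from cell import order
print(order.close_job())"
```

```text
the job is handed in; nothing more can be done
None
```

The job is done and handed in at about 50 s of the 72 s. The brass tin is in the door tray, and the catch was tried shut and then open.

- **Loading:** the tin went into the tray upright and was released there.
- **Shutting:** the door met the roller at 0.175 rad with a peak of 10.9 N. It snapped past and settled at about 0.108 rad, slightly proud, with about 2 N on the handle, so the buffer was not crushed.
- **Catch alone:** I let go and lifted clear for 1 s, and the door stayed in its shut position.
- **Opening:** pulling through the catch took about 8 N, and the door was left standing open.

**Last checks:** the door was at 1.29–1.30 rad (about 74°) in all three cameras. The tin was upright in the tray, with its lid at about 0.163–0.166 m as expected, and the gripper was open and clear. I did not measure the bystanders at the end, but no move went near them at bench height apart from the tin grasp.

**What went wrong or disagreed:**
- **Missed grasp:** the first grasp closed empty, and a second try pressed on the tin's lid with about 12 N. The tin did not move. The wrist depth map showed the real fingertips about 27 mm behind the reported TCP, so I corrected for that.
- **Tin position:** the scene and top cameras disagreed by about 5 mm on the tin, so I used the wrist view instead.
- **Pictures:** I viewed 11, one over the budget, so the final check was by numbers only.

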